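Fetch a bead pot for the pearl grafter

ROBOT

A 6-joint arm with a two-finger parallel gripper is mounted at the origin on the work surface. World frame = base frame: x ahead of the robot, y to its left, z up, the work surface at z = 0. Lengths are in mm, angles in degrees, forces in N, time in s.
With the tool pointing down it reaches from about 350 to 850 mm from the base axis. Payload 8.1 kg.
Tool frame: the origin (TCP) lies at the very end of the fingers, on their centre line; the grasp point (between the pads) lies r.tcp_to_grasp behind it (r.tcp_to_grasp is the distance from the TCP to the grasp point, in mm); z points along the fingers, y is the line along which they close (so a half turn about z gives the same grasp; the last joint's range is limited). The gripper opens to 85 mm and grips with 20 to 120 N. Pads are 22 mm wide; open, the fingers measure 114 mm over their backs; the gripper's body (76 mm by 85 mm) begins 54 mm behind the grasp point. The pads swing forward as they close: fully open they stand 13 mm farther back than shut.
Start: joints at [-75.31, 7.471, 85.268, -0, 87.261, -4.893], TCP at [201.13, -565.289, 231.292] pointing down, gripper open.
Joint ranges: [-169.43, 169.43], [-51.17, 129.36], [1.28, 143.12], [-76.62, 256.62], [0, 156.53], [-152.29, 152.29]. Speed limits (degrees/s): [136.94, 136.94, 159.86, 180, 180, 180].

INTERFACE

Orientations are given as [roll, pitch, yaw] about the fixed x, y, z axes, in that order (R = Rz(yaw) Ry(pitch) Rx(roll)).
In Python, from bench import r gives the robot as it stands.
- The arm moves only by the shell command python3 -m handwheel 'ROWS' [OPENING] [FORCE]. ROWS is JSON, a list of rows, each a list of 4 numbers: the shift along the tool's x, y, z in m, then the turn about the tool's z in degrees. A call has 1 to 10 rows; each row shifts and turns the commanded pose from where the row before left it, along the tool's axes as they then stand; what a row does not reach is not made up. A row lasts 1/10 s, in which the tool goes at most 50 mm and 8.59 degrees, less where a joint would pass 70% of its speed; a pose out of reach is approached as far as the arm can. A call is refused whole if a number of a shift passes 0.05 or a number of a turn 8.59, either way. A call with a gripper value outside its range is refused whole. OPENING is the finger opening in m, from 0 to 0.0854, set as the call begins (- or left out, the last holds). The fingers move at their own pace and stop on an object; FORCE is the grip in N (left out, the last holds). Time passes only in rows, so rows that do not move let the fingers close. It gives the time, the measured TCP pose, the force, the opening and the grip force at its end, in the units of the state.
- r.sense(): the state, without advancing time (a new reading comes with each control period).
- r.snapshot(name): name is "side" or "top"; returns the picture (420x560x3 uint8, red, green, blue); there is no depth.
- r.camera_params(name): a dict with "fx", "fy", "cx", "cy" (pixels), "D" ([k1, k2, p1, p2, k3] as OpenCV has them; the pictures are not rectified), "R" (3x3) and "t" (3): a world point X has camera coordinates R X + t. Camera axes: x right, y down, z forward; pixel columns grow to the right and rows downward; lengths in mm; the calibration is good to about 2 mm. A picture is of the moment at which its call begins. camera_params takes no time and is no camera call.
- r.hand_in(): hands the job in; it is judged then, once.
The state is a dict: "time": time; "joint_pos": joint angles; "qd": joint speeds; "joint_efforts": joint torques, N m; "tool_pos": TCP position; "tcp_rot": TCP orientation; "ft_force": force on the tool from outside, world axes, zero at the start; "wrist_torque": the same for the moment, N m; "finger_gap": finger opening in mm; "grip_force": force on a finger pad.
Only numpy, scipy, OpenCV 4.12 (cv2) and the standard library are available. Lean on these libraries where they do the work, as an engineer would, in place of code of your own. Each camera call takes 0.05 s, during which the arm holds its last target. There are 200 camera calls.

TASK

Three steel bead pots sit flush in the white block, with only their grips standing out. Lift the pot whose grip is a flat fin out of its pocket, keep it upright, and stand it in the middle of the round wooden rest on the red tray without dropping it, then let go. Leave the other two pots in their pockets.

Things in the scene. Friction and masses are not known exactly. Their poses are not given: they have to be found in the camera images.
- pot_fin: Pot to fetch: round steel pot, 44 mm diameter, 30 mm high, 0.08 to 0.17 kg, with an upright flat steel fin centred on top (10 mm thick along the pot's x, 38 mm wide along its y, 40 mm tall; 70 mm overall). Origin: centre of underside, z up. It starts in any one of the three pockets of a white block; the pot's body is flush with the block's top, only the fin stands out.
- pot_round: Bystander: same pot, but its grip is a round steel post, 20 mm diameter, 40 mm tall. Origin: centre of underside. The fixed white block (90 x 280 mm, 40 mm high) has three pockets in a row along its length, 90 mm apart, each 47 mm diameter and 30 mm deep, floor 10 mm above the table.
- pot_square: Bystander: same pot in the same block, but its grip is a square steel post, 20 x 20 mm, 40 mm tall. Origin: centre of underside.
- rest_top (a point): Centre of the top of the rest: a fixed round wooden disc, 100 mm diameter, flat top 24 mm above the table, in a fixed red tray (300 x 240 mm, walls 25 mm high). z up. A shell clamp about 125 mm tall is fixed on the tray 157 mm from this point, on the side away from the robot and the block; a loose cup 45 mm tall stands in the tray's far corner towards the block.
Not all that is in view belongs to the job. Leave any green or orange look-alike of the pot_fin alone.

How it is judged (in metres and radians):
On the way:
1. the finned pot is lifted clear of its pocket, upright (height (world z) of pot_fin above 0.045 m and angle between pot_fin's own z axis and vertical below 0.3 rad), for 0.1 s.
At the end, for the whole second after the job is handed in: The finned pot stands upright (within 6 degrees) and still on the wooden rest, its centre within 25 mm of the rest's centre; the other two pots are seated in their pockets (horizontal distance between pot_fin and rest_top below 0.025 m and z of pot_fin in the frame of rest_top between -0.005 and 0.005 m and angle between pot_fin's own z axis and vertical below 0.1 rad and linear speed of pot_fin below 0.02 m/s and height (world z) of each of pot_round, pot_square below 0.016 m and angle between each of pot_round, pot_square's own z axis and vertical below 0.15 rad and distance of each of pot_round, pot_square from where it was at the start of the episode below 0.015 m); the robot touches nothing.
It fails at once if the finned pot is tipped by more than 30 degrees (angle between pot_fin's own z axis and vertical above 0.52 rad).
It fails at once if the finned pot is dropped: out of the fingers with its underside more than 60 mm above the table (height (world z) of pot_fin above 0.06 m and contact force between the fingers and pot_fin below 0.05 N).
It fails at once if another pot is lifted from its pocket (height (world z) of any of pot_round, pot_square above 0.03 m).
It also fails if it takes over 40 s, if anything falls off the work surface, if the arm or the gripper's body presses on something with over 40 N, if the wrist force passes 120 N, or if a joint passes its speed limit or range.

## Working session

There is one attempt and no reset: what is moved stays moved. The work goes in short steps, Python scripts to look and compute and a shell command to move; the robot and the scene stay as the last step left them, time stands still between calls to the robot, and variables do not carry over. Pictures are saved under pics/ and viewed, at most 10 in all, crops included, and the job is handed in when it is done.

```bash
mkdir -p pics; python3 - <<'E'
from bench import r
import cv2, numpy as np
for n in("top","side"):
    cv2.imwrite(f"pics/{n}0.png",r.snapshot(n)[:,:,::-1]); p=r.camera_params(n); print(n,{k:np.round(v,3).tolist() for k,v in p.items()})
s=r.sense();print(s["tool_pos"],s["tcp_rot"],r.tcp_to_grasp)
E
```

```text
top {'fx': 448.465, 'fy': 448.465, 'cx': 283.549, 'cy': 208.31, 'D': [-0.1, 0.0, 0.0, 0.0, 0.0], 'R': [[-0.005, -1.0, -0.006], [-0.996, 0.006, -0.093], [0.093, 0.005, -0.996]], 't': [64.284, 494.179, 886.695]}
side {'fx': 420.088, 'fy': 420.088, 'cx': 273.977, 'cy': 210.002, 'D': [0.005, 0.0, 0.0, 0.0, 0.0], 'R': [[-0.959, -0.284, -0.006], [-0.189, 0.655, -0.732], [0.211, -0.701, -0.682]], 't': [474.907, 104.264, 855.393]}
[ 201.01825069 -564.783771    230.33481821] [-1.79903308e+02 -9.71006766e-03  1.95843389e+01] 18.700000000000003
```

View pics/top0.png

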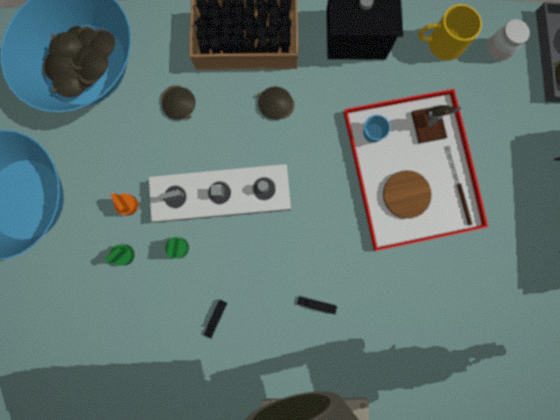

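View pics/side0.png

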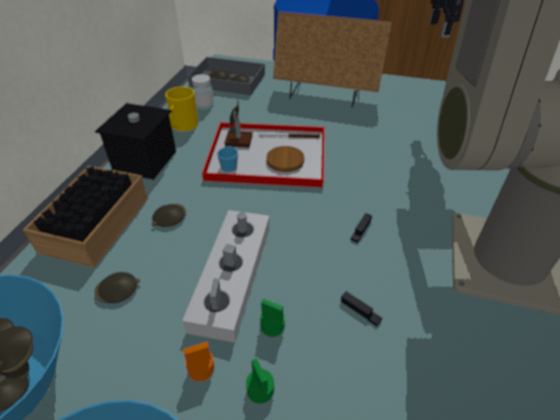

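Top view: the finned pot is the left one in the block (about (172,196)), with an orange look-alike at (123,204). The square post is in the middle and the round one on the right. The rest is at (408,194). In the side view the fin is at (215,292). Next I'll measure the block, the rest and the fin.

```bash
cat > h.py <<'E'
import cv2, numpy as np
from bench import r
def plane(n,uv,z):
    p=r.camera_params(n);K=np.array([[p["fx"],0,p["cx"]],[0,p["fy"],p["cy"]],[0,0,1]])
    q=cv2.undistortPoints(np.float64(uv).reshape(-1,1,2),K,np.float64(p["D"])).reshape(-1,2)
    R=np.array(p["R"]);t=np.array(p["t"]);C=-R.T@t
    d=np.c_[q,np.ones(len(q))]@R
    return (C+d*((z-C[2])/d[:,2])[:,None])[:,:2]
def proj(n,X):
    p=r.camera_params(n);K=np.array([[p["fx"],0,p["cx"]],[0,p["fy"],p["cy"]],[0,0,1]])
    return cv2.projectPoints(np.float64(X).reshape(-1,1,3),cv2.Rodrigues(np.array(p["R"]))[0],np.float64(p["t"]),K,np.float64(p["D"]))[0].reshape(-1,2)
def blob(m):
    c=max(cv2.findContours(m.astype(np.uint8),cv2.RETR_EXTERNAL,cv2.CHAIN_APPROX_NONE)[0],key=cv2.contourArea); return c.reshape(-1,2)
E
python3 - <<'E'
from h import *
ims={n:cv2.imread(f"pics/{n}0.png") for n in("top","side")}
im=ims["top"].astype(int);hsv=cv2.cvtColor(ims["top"],cv2.COLOR_BGR2HSV)
m=(hsv[...,1]<40)&(hsv[...,2]>150);m[:, 300:]=0;m[:150]=0;m[230:]=0
c=blob(m);rc=cv2.minAreaRect(np.float32(plane("top",c,40)));print("block",rc)
b=cv2.boxPoints(rc)
for n,box in(("top",(360,150,450,235)),("side",(260,140,310,175))):
    hsv=cv2.cvtColor(ims[n],cv2.COLOR_BGR2HSV)
    m=(hsv[...,0]<25)&(hsv[...,1]>90);k=np.zeros_like(m);x0,y0,x1,y1=box;k[y0:y1,x0:x1]=1
    c=blob(m&k);print("rest",n,cv2.minEnclosingCircle(np.float32(plane(n,c,24))),plane(n,c,24).min(0),plane(n,c,24).max(0))
u=np.array(rc[0]);e=[b[1]-b[0],b[2]-b[1]];L=max(e,key=np.linalg.norm);L=L/np.linalg.norm(L);print("axis",L,[ (u+k*90*L).round(1).tolist() for k in(-1,0,1)])
A=cv2.resize(ims["top"][165:230,100:200],None,fx=5.5,fy=5.5,interpolation=3)
B=cv2.resize(ims["side"][265:330,180:245],None,fx=5.5,fy=5.5,interpolation=3)[:A.shape[0]]
cv2.imwrite("pics/c1.png",A);cv2.imwrite("pics/c2.png",B)
E
```

```text
block ((527.2835083007812, 190.99612426757812), (92.23175048828125, 283.7270812988281), 4.89972448348999)
rest top ((522.5321655273438, -190.5794219970703), 48.7833251953125) [ 475.16037196 -239.23353727] [ 570.04311078 -143.40704365]
rest side ((520.984130859375, -185.2841796875), 52.778045654296875) [ 473.97293959 -237.99650115] [ 569.02143267 -132.58658745]
axis [ 0.08541225 -0.99634576] [[519.6, 280.7], [527.3, 191.0], [535.0, 101.3]]
```

View pics/c1.png

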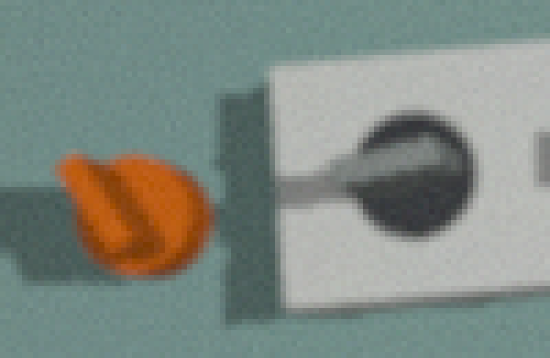

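View pics/c2.png

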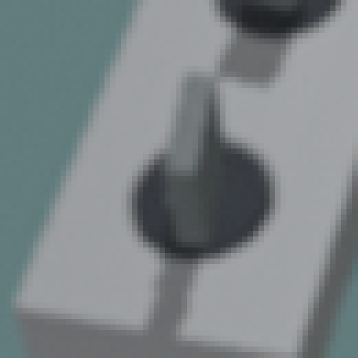

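The crops show the pot disc centred near top-view pixel (175.5,197). The fin runs roughly along world -y, tilted a little towards +x. I'll measure the fin's centre and direction now.

```bash
python3 - <<'E'
from h import *
im=cv2.imread("pics/top0.png");g=cv2.GaussianBlur(im,(3,3),0).mean(2)
m=(g<85);k=np.zeros_like(m);k[180:212,162:190]=1
c=blob(m&k);h=cv2.convexHull(c);print("disc px",cv2.minEnclosingCircle(h), "disc40",cv2.minEnclosingCircle(np.float32(plane("top",h,40))))
print(proj("top",[[519.6,280.7,80],[519.6,280.7,40]]))
print(g[184:212,160:188].astype(int))
im=cv2.imread("pics/side0.png");g=im.mean(2)
print(proj("side",[[519.6,280.7,80],[519.6,280.7,40]]))
print(g[276:296,208:224].astype(int))
E
```

```text
disc px ((174.14999389648438, 196.5), 10.453442573547363) disc40 ((517.6510009765625, 281.21270751953125), 21.182477951049805)
[[169.33638204 193.26222065]
 [174.45648071 195.76837583]]
[[181 182 182 181 181 181 181 182 181 181 180 175 169 165 163 161 162 166
  171 176 179 181 182 183 182 181 183 183]
 [181 181 181 181 181 182 182 182 178 173 164 153 142 134 130 128 129 135
  144 155 165 173 178 181 182 181 182 182]
 [181 181 181 181 181 181 181 176 166 151 133 116 103  95  91  89  89  95
  106 120 136 153 166 175 180 182 182 182]
 [182 182 182 183 183 180 175 161 140 116  95  81  73  68  64  63  64  68
   75  85 101 122 144 163 175 181 182 182]
 [182 182 182 183 182 175 161 137 107  83  69  62  61  60  59  60  63  66
   66  67  74  91 115 142 165 178 182 183]
 [181 182 182 182 178 164 140 107  80  65  61  62  64  67  70  74  81  85
   81  72  67  71  87 114 145 168 180 183]
 [180 181 181 179 169 145 113  84  70  67  71  76  83  87  90  95 104 109
  103  90  78  70  71  89 120 154 175 183]
 [181 180 179 175 158 127  96  81  80  85  91  98 106 110 113 116 120 123
  118 105  93  80  72
[... 3062 characters left out ...]
 100  82 104 141 159 162 162]
 [160 160 157 144 125 116 118 120 117  97  77  98 137 158 162 162]
 [160 160 156 140 123 117 118 119 112  93  75  93 134 157 163 163]
 [160 160 153 137 122 116 118 117 107  85  70  88 127 153 161 162]
 [160 158 147 131 119 117 119 117 102  79  66  80 112 139 152 157]
 [160 155 143 126 118 118 120 116 100  77  66  72  93 116 131 141]
 [154 148 136 125 118 119 120 116  97  75  65  67  75  87 100 111]
 [142 128 122 121 118 119 119 112  93  74  66  65  65  67  71  79]
 [119 103 106 114 118 120 119 107  87  69  65  66  61  59  59  60]
 [ 93  85 100 112 117 119 118 104  82  69  66  65  61  57  60  59]
 [ 73  78  95 106 111 113 111  96  77  67  66  65  63  60  60  59]]
```

```bash
python3 -m handwheel '[[0,0,0,-8.5],[0,0,0,-8.5],[0,0,0,-8.5],[0,0,0,-8.5],[0,0,0,-8.5],[0,0,0,-8.5],[0,0,0,-8.5],[0,0,0,-8.5],[0,0,0,-8.5],[0,0,0,-7.6]]' 0.0854
python3 -m handwheel '[[0.03,0.02,0,0],[0.0375,0.0255,0,0],[0.0375,0.0255,0,0],[0.0375,0.0255,0,0],[0.0375,0.0255,0,0],[0.0375,0.0255,0,0],[0.0375,0.0255,0,0],[0.0375,0.0255,0,0],[0.0375,0.0255,0,0],[0.0375,0.0255,0,0]]'
python3 -m handwheel '[[0.0375,0.0255,0,0],[0.0375,0.0255,0,0],[0.0375,0.0255,0,0],[0.0375,0.0255,0,0],[0.0375,0.0255,0,0],[0.0375,0.0255,0,0],[0.0375,0.0255,0,0],[0.0375,0.0255,0,0],[0.03,0.02,0,0],[0,0,0,0]]'
```

```text
time: 1.1
tool_pos: [201.0, -565.0, 230.7]
tcp_rot: [-180.0, -0.1, 104.0]
ft_force: [0.2, 0.7, 0.8]
finger_gap: 85.7
grip_force: 0.0
time: 2.1
tool_pos: [356.7, -147.4, 231.1]
tcp_rot: [180.0, 0.0, 103.7]
ft_force: [0.6, -0.6, -0.5]
finger_gap: 85.1
grip_force: 0.0
time: 3.1
tool_pos: [496.2, 228.1, 230.1]
tcp_rot: [-179.9, -0.1, 103.9]
ft_force: [-0.7, -0.3, -0.8]
finger_gap: 85.4
grip_force: 0.0
```

```bash
python3 -m handwheel '[[0.023,0.017,0,0],[0.0226,0.017,0,0],[0,0,0.03,0],[0,0,0.03,0],[0,0,0.03,0],[0,0,0.03,0],[0,0,0.01,0],[0,0,0,0],[0,0,0,0]]'
python3 - <<'E'
from h import *
s={n:r.snapshot(n)[:,:,::-1] for n in("top","side")}
A=[cv2.resize(s["side"][220:340,150:280],None,fx=3,fy=3,interpolation=3),cv2.resize(s["top"][140:260,110:240],None,fx=3,fy=3,interpolation=3)]
cv2.imwrite("pics/c3.png",np.hstack(A))
E
```

```text
time: 4.0
tool_pos: [519.1, 276.8, 102.7]
tcp_rot: [179.9, -0.0, 103.7]
ft_force: [0.2, 0.5, 1.0]
finger_gap: 85.4
grip_force: 0.0
```

View pics/c3.png

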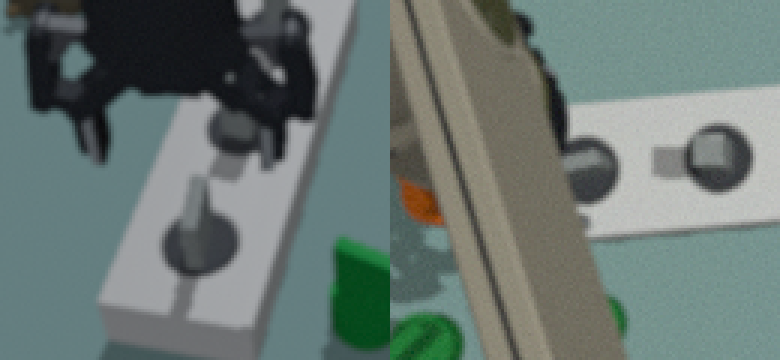

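The fingers straddle the fin, with its top at about (216,280) in the side view. I'll nudge a little, descend and close gently.

```bash
python3 -m handwheel '[[0.004,-0.001,0,0],[0,0,0.015,0],[0,0,0.015,0],[0,0,0.015,0],[0,0,0.009,0],[0,0,0,0],[0,0,0,0]]'
python3 -m handwheel '[[0,0,0,0],[0,0,0,0],[0,0,0,0],[0,0,0,0],[0,0,0,0],[0,0,0,0],[0,0,0,0],[0,0,0,0]]' 0 20
```

```text
time: 4.8
tool_pos: [516.3, 280.3, 46.8]
tcp_rot: [-179.9, 0.0, 103.7]
ft_force: [0.4, 0.2, -0.1]
finger_gap: 85.6
grip_force: 0.0
time: 5.6
tool_pos: [516.7, 280.5, 47.4]
tcp_rot: [180.0, -0.0, 103.7]
ft_force: [0.4, 0.4, -0.2]
finger_gap: 9.4
grip_force: 24.9
```

```bash
python3 -m handwheel '[[0,0,0,0],[0,0,0,0],[0,0,0,0],[0,0,-0.005,0],[0,0,-0.01,0],[0,0,-0.01,0],[0,0,-0.01,0],[0,0,-0.01,0],[0,0,0,0]]' 0 70
python3 -m handwheel '[[0,0,-0.02,0],[0,0,-0.02,0],[0,0,-0.02,0],[0,0,-0.02,0],[0,0,-0.02,0],[0,0,0,0],[0,0,0,0]]'
python3 - <<'E'
from h import *
s=r.snapshot("side")[:,:,::-1]
cv2.imwrite("pics/c4.png",cv2.resize(s[140:340,150:350],None,fx=2.5,fy=2.5,interpolation=3))
E
```

```text
time: 6.5
tool_pos: [517.4, 280.9, 94.4]
tcp_rot: [179.9, -0.0, 103.7]
ft_force: [0.6, -0.4, -0.8]
finger_gap: 9.1
grip_force: 71.6
time: 7.2
tool_pos: [516.5, 280.4, 191.8]
tcp_rot: [180.0, -0.0, 103.7]
ft_force: [0.4, 0.4, -1.7]
finger_gap: 9.2
grip_force: 71.7
```

View pics/c4.png

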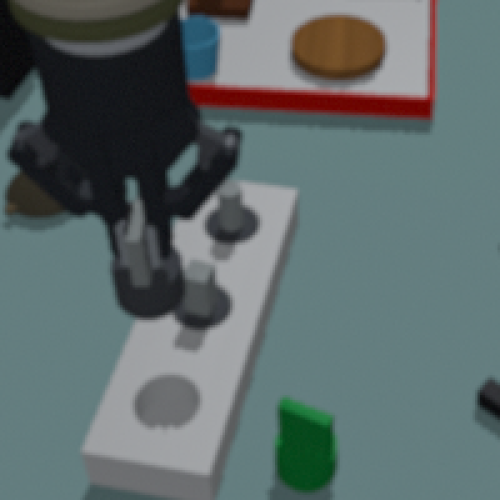

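The pot hangs upright in the fingers at crop pixel (147,275), its pocket is empty, and the other two pots are still seated. Carrying it to the rest now.

```bash
python3 -m handwheel '[[-0.013,-0.003,0,0],[-0.026,-0.006,0,0],[-0.036,-0.0083,0,0],[-0.036,-0.0083,0,0],[-0.036,-0.0083,0,0],[-0.036,-0.0083,0,0],[-0.036,-0.0083,0,0],[-0.036,-0.0083,0,0],[-0.036,-0.0083,0,0],[-0.036,-0.0083,0,0]]'
python3 -m handwheel '[[-0.036,-0.0083,0,0],[-0.036,-0.0083,0,0],[-0.036,-0.0083,0,0],[-0.018,-0.004,0,0],[-0.006,-0.0015,0,0],[0,0,0,0],[0,0,0,0],[0,0,0,0]]'
```

```text
time: 8.25
tool_pos: [519.2, -57.3, 190.9]
tcp_rot: [-179.9, -0.0, 103.7]
ft_force: [1.4, 0.1, -1.4]
finger_gap: 9.2
grip_force: 71.6
time: 9.05
tool_pos: [522.2, -189.4, 192.1]
tcp_rot: [-180.0, -0.0, 103.8]
ft_force: [-0.2, -0.2, -1.4]
finger_gap: 8.8
grip_force: 71.6
```

```bash
python3 -m handwheel '[[0,0,0.015,0],[0,0,0.025,0],[0,0,0.025,0],[0,0,0.025,0],[0,0,0.02,0],[0,0,0.01,0],[0,0,0,0],[0,0,0,0]]'
python3 - <<'E'
from h import *
s={n:r.snapshot(n)[:,:,::-1] for n in("top","side")}
A=[cv2.resize(s["side"][80:200,200:330],None,fx=3,fy=3,interpolation=3),cv2.resize(s["top"][130:250,340:470],None,fx=3,fy=3,interpolation=3)]
cv2.imwrite("pics/c5.png",np.hstack(A))
E
```

```text
time: 9.85
tool_pos: [522.7, -190.4, 72.7]
tcp_rot: [180.0, 0.0, 103.7]
ft_force: [0.4, -0.3, -1.1]
finger_gap: 8.9
grip_force: 71.6
```

View pics/c5.png

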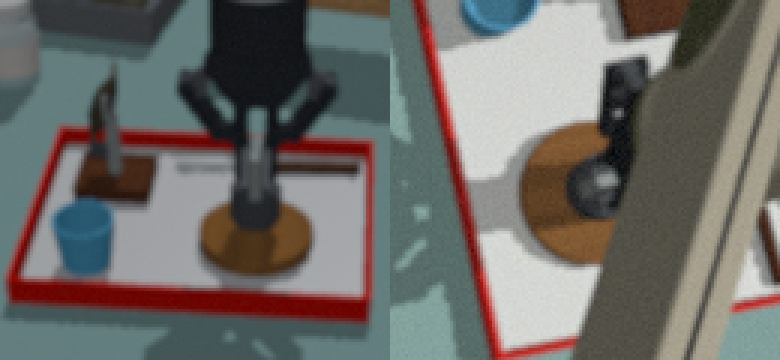

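The pot hangs about 11 mm above the rest. In the side view it is centred: pot at column 256, disc at 257. Lowering until it touches.

```bash
python3 -m handwheel '[[0,0,0.004,0],[0,0,0.003,0],[0,0,0.002,0],[0,0,0,0],[0,0,0,0]]'
python3 -m handwheel '[[0,0,0.001,0],[0,0,0,0]]'
python3 -m handwheel '[[0,0,0.001,0],[0,0,0,0]]'
```

```text
time: 10.45
tool_pos: [522.2, -190.6, 63.2]
tcp_rot: [-180.0, -0.0, 103.7]
ft_force: [0.4, 0.0, -1.1]
finger_gap: 9.1
grip_force: 71.6
time: 10.65
tool_pos: [522.3, -190.6, 62.2]
tcp_rot: [-180.0, -0.0, 103.7]
ft_force: [-0.7, 0.4, -1.9]
finger_gap: 9.2
grip_force: 71.6
time: 10.85
tool_pos: [522.4, -190.6, 61.3]
tcp_rot: [180.0, 0.0, 103.7]
ft_force: [0.2, 0.1, -1.6]
finger_gap: 8.9
grip_force: 71.7
```

```bash
python3 -m handwheel '[[0,0,0.0005,0],[0,0,0,0],[0,0,0,0]]'
python3 -m handwheel '[[0,0,0.0005,0],[0,0,0,0],[0,0,0,0]]'
python3 -m handwheel '[[0,0,0.0005,0],[0,0,0,0],[0,0,0,0]]'
```

```text
time: 11.15
tool_pos: [522.5, -190.6, 61.3]
tcp_rot: [180.0, 0.0, 103.7]
ft_force: [-2.1, 0.7, 6.2]
finger_gap: 9.3
grip_force: 72.4
time: 11.45
tool_pos: [522.5, -190.6, 61.2]
tcp_rot: [180.0, 0.0, 103.7]
ft_force: [-3.5, 2.4, 10.0]
finger_gap: 9.0
grip_force: 73.4
time: 11.75
tool_pos: [522.6, -190.6, 61.2]
tcp_rot: [180.0, 0.0, 103.7]
ft_force: [-5.9, 2.2, 13.5]
finger_gap: 9.3
grip_force: 74.1
```

```bash
python3 -m handwheel '[[0,0,-0.001,0],[0,0,0,0],[0,0,0,0]]' 
python3 -m handwheel '[[0,0,0,0],[0,0,0,0],[0,0,0,0],[0,0,0,0],[0,0,0,0],[0,0,0,0],[0,0,0,0]]' 0.07 20
python3 -m handwheel '[[0,0,-0.01,0],[0,0,-0.02,0],[0,0,-0.03,0],[0,0,-0.03,0],[0,0,-0.03,0],[0,0,-0.03,0],[0,0,-0.01,0],[0,0,0,0],[0,0,0,0]]'
python3 -m handwheel '[[0.03,0,0,0],[0.03,0,0,0],[0.03,0,0,0],[0.03,0,0,0],[0.03,0,0,0],[0.03,0,0,0],[0,0,0,0],[0,0,0,0]]'
python3 - <<'E'
from h import *
s={n:r.snapshot(n)[:,:,::-1] for n in("top","side")}
A=[cv2.resize(s["side"][80:200,200:330],None,fx=3,fy=3,interpolation=3),cv2.resize(s["top"][130:250,340:470],None,fx=3,fy=3,interpolation=3)]
cv2.imwrite("pics/c6.png",np.hstack(A))
E
```

```text
time: 12.05
tool_pos: [522.5, -190.6, 61.2]
tcp_rot: [180.0, 0.0, 103.7]
ft_force: [-2.8, 1.7, 5.9]
finger_gap: 9.0
grip_force: 72.7
time: 12.75
tool_pos: [522.3, -190.6, 60.8]
tcp_rot: [180.0, 0.0, 103.7]
ft_force: [-0.3, 0.7, -0.5]
finger_gap: 69.9
grip_force: 0.0
time: 13.65
tool_pos: [521.9, -190.4, 219.7]
tcp_rot: [-179.9, -0.0, 103.7]
ft_force: [0.3, 0.2, -0.2]
finger_gap: 70.0
grip_force: 0.0
time: 14.45
tool_pos: [478.9, -15.3, 219.1]
tcp_rot: [-179.9, -0.0, 103.8]
ft_force: [-0.3, -0.1, 0.7]
finger_gap: 69.8
grip_force: 0.0
```

View pics/c6.png

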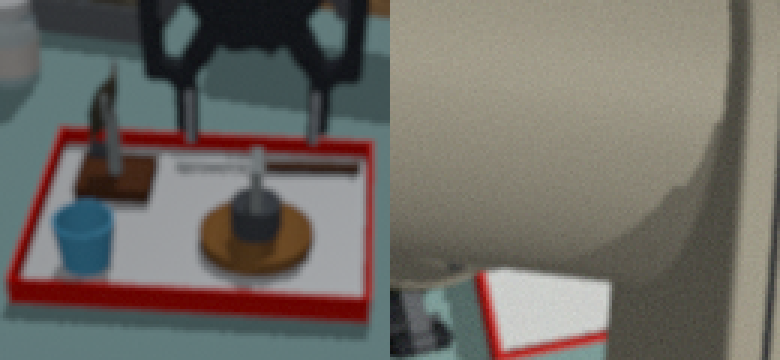

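The pot stands upright on the rest at crop pixel (256,215), close to the disc's centre at about (257,235), and the gripper is clear.

```bash
python3 -c "
from bench import r
print(r.hand_in())"
```

```text
the job is handed in; nothing more can be done
None
```

The finned pot was lifted upright and released near the centre of the wooden rest, the other two pots were left in their pockets, and the job was handed in at about 14.6 s; no verdict was returned.

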